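# Make up a collection order: eject, pack, slide to the dock

## Robot

A 6-joint arm with a two-finger parallel gripper is mounted at the origin on a cart in front of the work surface, level with it; the furniture and walls round the work are solid. World frame = base frame: x ahead of the robot, y to its left, z up, the work surface at z = 0. Lengths are in m, angles in rad, forces in N, time in s.
With the tool pointing down it reaches from about 0.25 to 0.775 m from the base axis. Payload 4 kg.
Tool frame: the origin (TCP) lies between the finger pads; the fingertips stand 11 mm ahead of it and the grasp point (between the pads) lies 8 mm behind it; z points along the fingers, y is the line along which they close (so a half turn about z gives the same grasp; the last joint's range is limited). The gripper opens to 94 mm and grips with 3 to 60 N. Pads are 16 mm wide; open, the fingers measure 119 mm over their backs; the gripper's body (75 mm by 177 mm) begins 78 mm behind the grasp point.
Start: joints at [-1.208, 0.087, 1.371, -0, 1.684, -0.103], TCP at [0.247, -0.491, 0.196] pointing down, gripper open.
Joint ranges: [-3.1, 3.1], [-0.76, 2.03], [0.27, 2.55], [-1.08, 4.22], [0.17, 2.65], [-2.57, 2.57]. Speed limits (rad/s): [2.79, 2.79, 3.14, 3.14, 3.14, 3.14].

## Interface

Orientations are given as a 3x3 rotation matrix whose columns are the frame's x, y, z axes.
In Python, from cell import env gives the robot as it stands. The module is installed in compiled form; this text tells all that it offers. Calls block until the motion is done:
- env.movep(position, orientation): joint-space move of the TCP to a pose.
- env.move_straight(position, velocity=0.15, ori=None, max_force=None): straight line of the TCP; ori=None keeps the orientation; velocity is the mean speed in m/s. With max_force (N) it stops when the force on the tool has changed by that much, and returns True; else False.
- env.set_joints(angles): joint-space move.
- env.gripper_to(opening): finger opening in m; the grip force is fixed at half the most; returns when the fingers have stopped.
- env.wait(seconds).
- env.inverse_kinematics(position, orientation): joint angles nearest the present ones, or None.
- env.sense(): the state.
- env.capture(name): name is "side" or "top"; returns (picture, depth): 420x560x3 uint8, red, green, blue; 420x560 float32, m along the optical axis (not along the pixel's ray), 0 where there is no reading.
- env.camera_model(name): a dict with "fx", "fy", "cx", "cy" (pixels), "R" (3x3) and "t" (3): a world point X has camera coordinates R X + t. Camera axes: x right, y down, z forward; pixel columns grow to the right and rows downward; lengths in m; the calibration is good to about 2 mm. A picture is of the moment at which its call begins. camera_model takes no time and is no camera call.
A pose or a line that the arm cannot do raises env.IKError and nothing moves.
- env.sign_off(): hands the job in; it is judged then, once.
Trained networks look in the newest picture that a camera, given by its name, has taken for a name from the list of things; names that differ only in an ending like _2 or _b are one class to them, and where a whole thing is asked for, a point or a joint stands for the part that bears it (a point fixed in the world has none). Each returns a list of dicts, best first, with "p" (0 to 1); they miss things now and then, are a little off and sometimes report something else, mostly with a low value. They report only what shows in the picture. A call takes as long as a camera call. They do not tell look-alikes from the thing itself.
- env.cut_out(camera, thing): "pixels" (420x560 bool, what is visible of it).
- env.landmark_of(camera, thing): "point" ([x, y, z] in m, in world coordinates, good to about 4 mm: a listed point, or the origin of a listed thing).
The state is a dict: "time": time; "joint_positions": joint angles; "dq": joint speeds; "tau": joint torques, N m; "tool_pos": TCP position; "eef_rot": TCP orientation; "force": force on the tool from outside, world axes, zero at the start; "torque": the same for the moment, N m; "gripper_width": finger opening in m; "grip_force": force on a finger pad.
Only numpy, scipy, OpenCV 4.12 (cv2) and the standard library are available. Lean on these libraries where they do the work, as an engineer would, in place of code of your own. Each camera call takes 0.05 s, during which the arm holds its last target. There are 200 camera calls.

## Task

Please finish this customer's order: slide the black tab of the carton dispenser all the way towards its open trough, so that the small carton is pushed out, let it spring back, and stand that carton upright in the free middle compartment of the order tray, between the two things already packed. Then slide the loaded tray along the counter, without lifting it, into the collection dock until its end rests squarely against the end stop. The tray's contents must stay standing in their compartments, and nothing else on the counter may be shifted.

Things in the scene. Friction and masses are not known exactly. Their poses are not given: they have to be found in the camera images.
- dispenser: Grey steel carton dispenser, fixed. Origin: under its middle at counter height; own -x is the ejection direction (towards the robot), z up. Floor 3 mm thick. Roofed housing x=0 to 107 mm, 69 high, slot in the roof. Open-topped trough x=-107 to 0: cheeks 58 high, 3 thick, 65 apart inside; at its front end a lip 14 high. Flanges reach y=+-45, 6 high.
- ejector (a joint): Spring ejector slide of the dispenser (m): 0 = home (spring 3 N), 0.070 = fully forward, towards the dispenser's -x (7 N). It springs home when let go.
- ejector_tab (a point): Centre of the black thumb tab of the ejector slide, an upright plate 10 (x) by 34 (y) by 26 (z) mm above the roof slot; at home at x=+85, z=86 mm of the dispenser; it travels 70 mm towards the dispenser's -x. Push on its rear (+x) face.
- small_carton: Small carton 42 (x) by 60 (y) by 58 (z) mm, 0.14 kg, origin centre of its underside. Starts in the dispenser, axes along the dispenser's, under the roof save for its front 12 mm. A full stroke brings its origin to about x=-59 mm of the dispenser, where only its front and rear faces (42 mm apart) can be gripped: the cheeks are close to the 60 mm ends.
- order_tray: Loose grey plastic tray 104 (x) by 206 (y) by 33 (z) mm outside, walls 4, floor 3 thick, 0.25 kg (0.95 packed); origin centre of its underside. Three compartments in a row along y, 96 long in x: the middle one 48 wide in y, at y=0; the outer ones 71 wide, at y=+-63.5. Dividers 28 high.
- oil_filter: Spin-on oil filter, a can 69 mm in diameter and 94 mm high, 0.42 kg, standing in one of the outer compartments of the tray; origin at the centre of its underside.
- flat_carton: Carton 90 (x) by 62 (y) by 50 (z) mm, 0.14 kg, in the other outer compartment of the tray; origin at the centre of its underside.
- collection_dock: Collection dock, fixed, no floor: two aluminium rails along its y, 24 mm high, 116 apart inside (y=-107 to +23 mm), their ends flaring to 155 apart at y=+60; open to +y; end stop 28 high with a bumper whose face is at y=-103. Rails' feet reach x=+-86. Origin at counter height, where the tray's origin lies when the tray is home (y along y, either way round).
- tape_measure: Bystander: pocket tape measure 34x80x60 mm, beside the dock's mouth on the far side. Origin at the centre of its underside.
- rubber_stamp: Bystander: rubber stamp with a turned wooden handle, foot 28x54 mm, 70 mm high, between robot and tray. Origin at the centre of its underside.
- padlock: Bystander: padlock lying flat, 57x40x14 mm, behind and to the left of the tray.
- spanner: Bystander: spanner 25x156x9 mm (long side y) at the front right.
- tape_roll: Bystander: roll of packing tape 92 mm across, 48 mm high, at the back behind the tray.
- hole_punch: Bystander: two-hole punch 80x112x68 mm beside the dock's mouth on the robot's side. Origin at the centre of its underside.
- notebook: Bystander: brown notebook 190x115x22 mm at the front left.
There are look-alikes about, which are no part of the job. Of the things that look like the small_carton, take the one that is farthest to the robot's left at the start.

How it is judged:
By the outcome, as a careful person would: the job done as asked, in the order asked, and still so for the second after the job is handed in, with the robot touching nothing.
It also fails if it takes over 72 s, if anything falls off the work surface, if the arm or the gripper's body presses on something with over 40 N, if the wrist force passes 120 N, or if a joint passes its speed limit or range.

## Working session

There is one attempt and no reset: what is moved stays moved. The work goes in short steps, each a Python script; the robot and the scene stay as the last script left them, time stands still between calls to the robot, and variables do not carry over. Pictures are saved under pics/ and viewed, at most 11 in all, crops included, and the job is handed in when it is done.

```bash
mkdir -p pics
cat > h.py <<'E'
import numpy as np, cv2
from cell import env
def cloud(cam,depth):
    m=env.camera_model(cam); v,u=np.mgrid[0:420,0:560]
    P=np.stack([(u-m['cx'])/m['fx']*depth,(v-m['cy'])/m['fy']*depth,depth],-1)
    W=(P-np.array(m['t']))@np.array(m['R']); W[depth<=0]=np.nan
    return W
def px(cam,X):
    m=env.camera_model(cam); c=np.array(m['R'])@np.array(X)+np.array(m['t'])
    return np.round([m['fx']*c[0]/c[2]+m['cx'],m['fy']*c[1]/c[2]+m['cy']]).astype(int)
def save(img,name,s=1.0):
    cv2.imwrite('pics/'+name,cv2.resize(img[:,:,::-1],None,fx=s,fy=s,interpolation=cv2.INTER_CUBIC))
def down(a):  # tool y axis (closing line) at angle a from world x
    y=np.array([np.cos(a),np.sin(a),0]); z=np.array([0,0,-1.]); x=np.cross(y,z)
    return np.stack([x,y,z],1)
E
python3 - <<'E'
from h import *
np.set_printoptions(precision=4,suppress=True)
for c in ['top','side']:
    im,d=env.capture(c); save(im,c+'0.png',1.4); np.save(c+'0.npy',d); np.save(c+'0i.npy',im)
    for n in ['dispenser','ejector_tab','small_carton','order_tray','oil_filter','flat_carton','collection_dock','tape_measure','rubber_stamp','hole_punch']:
        print(c,n,[(np.round(r['point'],3).tolist(),round(r['p'],2),px(c,r['point']).tolist()) for r in env.landmark_of(c,n)[:4]])
print(env.sense()['time'],env.sense()['eef_rot'])
E
```

```text
top dispenser [([0.485, 0.32, 0.001], 0.84, [194, 221])]
top ejector_tab [([0.573, 0.328, 0.089], 0.51, [188, 195])]
top small_carton [([0.323, 0.181, 0.0], 0.72, [230, 264]), ([0.491, 0.317, 0.002], 0.52, [195, 219])]
top order_tray [([0.581, 0.043, 0.0], 0.72, [268, 197]), ([0.576, 0.107, 0.004], 0.31, [251, 197])]
top oil_filter [([0.585, -0.019, 0.002], 0.75, [284, 196])]
top flat_carton [([0.577, 0.107, 0.002], 0.8, [251, 197])]
top collection_dock []
top tape_measure [([0.693, -0.228, -0.001], 0.55, [339, 168])]
top rubber_stamp [([0.371, 0.016, 0.0], 0.57, [274, 252]), ([0.586, -0.018, 0.001], 0.48, [284, 195])]
top hole_punch [([0.369, -0.2, -0.0], 0.69, [331, 253]), ([0.571, 0.325, 0.088], 0.6, [189, 196])]
side dispenser [([0.491, 0.313, 0.0], 0.93, [236, 306]), ([0.762, 0.021, 0.001], 0.46, [211, 210])]
side ejector_tab [([0.564, 0.32, 0.084], 0.6, [208, 276]), ([0.694, -0.228, 0.0], 0.17, [266, 176])]
side small_carton [([0.498, 0.314, 0.004], 0.77, [233, 304]), ([0.326, 0.184, -0.004], 0.71, [313, 296])]
side order_tray []
side oil_filter [([0.585, -0.02, 0.0], 0.58, [265, 220])]
side flat_carton [([0.578, 0.104, 0.005], 0.59, [247, 244])]
side collection_dock [([0.528, -0.314, 0.0], 0.57, [319, 177])]
side tape_measure [([0.691, -0.228, -0.002], 0.82, [267, 177])]
side rubber_stamp []
side hole_punch [([0.364, -0.199, -0.006], 0.89, [351, 211])]
1.1 [[ 0.8935  0.4491  0.0001]
 [ 0.4491 -0.8935 -0.0001]
 [ 0.      0.0001 -1.    ]]
```

View pics/top0.png

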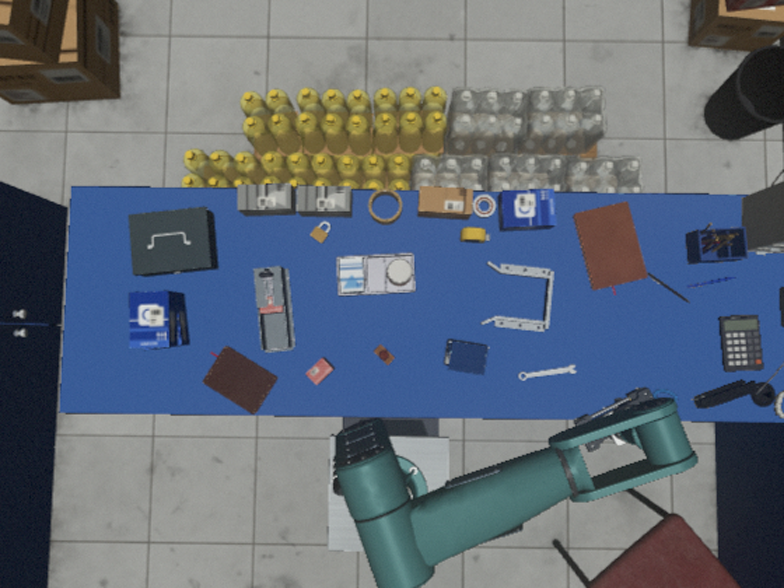

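View pics/side0.png

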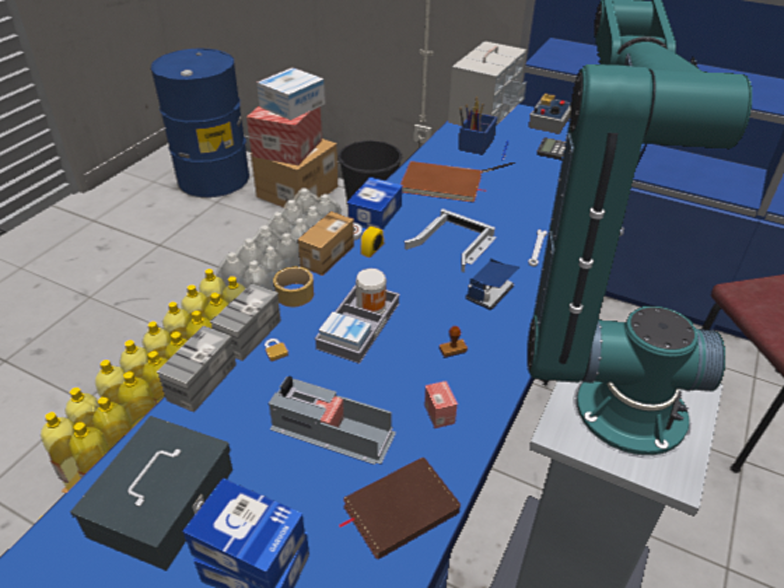

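Candidates for small_carton, in native top pixels: the one in the dispenser at (193,220), y≈+0.317, and a loose look-alike at (228,265), y≈+0.18. The rule says farthest left, so it's the dispenser one. Next I'll measure poses and take a close crop.

Run:
```python
from h import *
np.set_printoptions(precision=4,suppress=True)
im=np.load('side0i.npy'); save(im[255:345,180:350],'crop.png',4)
cl={c:cloud(c,np.load(c+'0.npy')) for c in ['top','side']}
def rect(c,zlo,zhi,xr,yr,name):
    W=cl[c].reshape(-1,3); k=(W[:,2]>zlo)&(W[:,2]<zhi)&(W[:,0]>xr[0])&(W[:,0]<xr[1])&(W[:,1]>yr[0])&(W[:,1]<yr[1])
    p=W[k]; r=cv2.minAreaRect((p[:,:2]*1000).astype(np.float32))
    print(c,name,k.sum(),np.round(r[0],1),np.round(r[1],1),round(r[2],2),'z99',round(np.percentile(p[:,2],98),4))
for c in cl:
    rect(c,.045,.075,(.35,.65),(.25,.40),'disp')
    rect(c,.015,.12,(.50,.66),(-.09,.18),'tray')
    rect(c,.08,.12,(.50,.66),(-.09,.18),'filter')
    rect(c,.045,.065,(.50,.66),(.06,.18),'flat')
    rect(c,.02,.04,(.41,.66),(-.46,-.2),'dock')
    rect(c,.02,.04,(.41,.50),(-.40,-.25),'railnear')
    rect(c,.02,.04,(.55,.66),(-.40,-.25),'railfar')
    rect(c,.02,.08,(.66,.73),(-.28,-.17),'tape')
    rect(c,.015,.08,(.31,.43),(-.27,-.13),'punch')
    rect(c,.02,.08,(.29,.36),(.14,.22),'decoy')
for c,n in [('top','dispenser'),('top','order_tray'),('side','dispenser'),('side','collection_dock'),('top','collection_dock')]:
    env.capture(c); 
    for r in env.cut_out(c,n)[:1]:
        P=cl[c][r['pixels']]; P=P[np.isfinite(P[:,2])]
        q=cv2.minAreaRect((P[P[:,2]>.004][:,:2]*1000).astype(np.float32)); print(c,n,r['p'],len(P),np.round(q[0],1),np.round(q[1],1),round(q[2],2))
```

```text
top disp 645 [488.2 310.7] [211.8  73.6] 6.46 z99 0.0739
top tray 1012 [581.3  39.5] [106.2 207.4] 3.46 z99 0.1007
top filter 254 [583.8 -24.4] [62.2 61.6] 0.69 z99 0.1027
top flat 402 [577.3 102.1] [89.7 62.6] 2.61 z99 0.0602
top dock 320 [ 525.9 -343. ] [178.8 166.3] 83.54 z99 0.0354
top railnear 74 [ 465.1 -325.2] [ 15.1 145.8] 0.74 z99 0.0317
top railfar 72 [ 593.  -329.3] [139.9  19.2] 76.21 z99 0.0303
top tape 174 [ 690.9 -219.5] [63.1 36.2] 88.34 z99 0.0652
top punch 568 [ 363.  -204.6] [105.3  75.6] 81.35 z99 0.0716
top decoy 209 [322.8 181.9] [41.7 61. ] 45.81 z99 0.0645
side disp 1429 [488.9 314.9] [215.1  76.9] 6.67 z99 0.0721
side tray 1828 [582.7  44.7] [109.1 211.7] 3.77 z99 0.0964
side filter 272 [586.3 -16.7] [64.4 64.2] 83.32 z99 0.0987
side flat 504 [579.1 106.1] [91.4 67.6] 2.38 z99 0.0556
side dock 273 [ 527.5 -340.9] [186.5 166.5] 83.46 z99 0.0305
side railnear 59 [ 467.6 -324.3] [146.1  18.9] 89.75 z99 0.0279
side railfar 59 [ 594.6 -324.4] [140.1  20.2] 75.07 z99 0.0292
side tape 213 [ 690.5 -216. ] [70.5 35.7] 85.0 z99 0.0615
side punch 562 [ 366.1 -197.7] [106.7  77.4] 81.47 z99 0.0683
side decoy 482 [324.6 186.4] [44.3 62.8] 44.41 z99 0.0607
top dispenser 0.6 1339 [484.5 305.8] [222.5  81.7] 6.19
top order_tray 0.95 769 [581.3  38.6] [106.1 204.7] 3.31
side dispenser 0.56 2962 [484.7 317.5] [221.2  83.8] 6.31
side collection_dock 0.66 785 [ 527.6 -337.6] [188.2 170.4] 84.18
top collection_dock 0.96 707 [ 525.7 -347.6] [171.4 173.3] 86.67
```

View pics/crop.png

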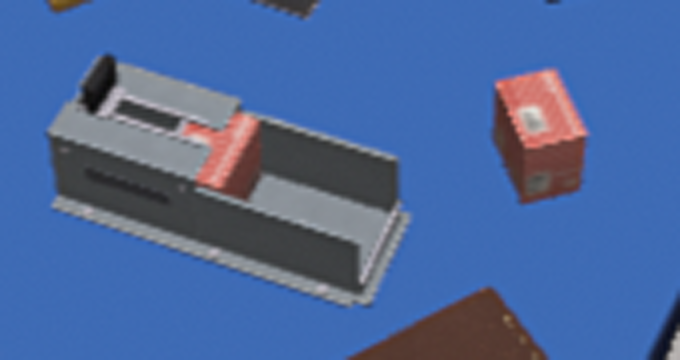

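The crop shows the red carton half under the roof of the dispenser, with the black tab at its rear, around crop pixel (98,85). The other red carton stands loose on the counter at (540,135). The dispenser carton is the right one, so I'll eject it now and refine the dock pose at the same time.

```bash
cat >> h.py <<'E'
def best(p,a):  # choose the half turn needing least wrist motion
    c=[]
    for k in (0,np.pi):
        q=env.inverse_kinematics(np.array(p,float),down(a+k))
        if q is not None: c.append((np.abs(np.array(q)-env.sense()['joint_positions']).max(),abs(q[5]),k))
    return down(a+min(c,key=lambda t:t[1])[2])
D=np.array([.4875,.3135]); DA=np.radians(6.4)
def loc(o,a,x,y,z):
    return np.array([o[0]+x*np.cos(a)-y*np.sin(a),o[1]+x*np.sin(a)+y*np.cos(a),z])
E
python3 - <<'E'
from h import *
np.set_printoptions(precision=4,suppress=True)
for c in ['top','side']:
    W=cloud(c,np.load(c+'0.npy')).reshape(-1,3); W=W[np.isfinite(W[:,2])]
    def line(n,xr,yr):
        k=(W[:,2]>.018)&(W[:,2]<.04)&(W[:,0]>xr[0])&(W[:,0]<xr[1])&(W[:,1]>yr[0])&(W[:,1]<yr[1])
        l=cv2.fitLine((W[k,:2]*1000).astype(np.float32),cv2.DIST_HUBER,0,.01,.01).ravel()
        print(c,n,k.sum(),l[2:],np.degrees(np.arctan2(l[1],l[0])), 'minmax y',W[k,1].min(),W[k,1].max())
    line('near',(.44,.50),(-.40,-.30)); line('far',(.57,.64),(-.40,-.30)); line('stop',(.49,.57),(-.47,-.40))
a=DA
p=loc(D,a,.110,0,.17); R=best(p,a+np.pi/2)
env.gripper_to(0.0)
env.movep(p,R); print(env.sense()['time'],env.sense()['joint_positions'])
env.capture('side'); print([r['point'] for r in env.landmark_of('side','ejector_tab')[:1]])
print(env.move_straight(loc(D,a,.110,0,.091),.1,max_force=15),env.sense()['tool_pos'],env.sense()['force'])
print(env.move_straight(loc(D,a,.018,0,.091),.06,max_force=20),env.sense()['tool_pos'],env.sense()['force'],env.sense()['time'])
im,d=env.capture('side'); save(im[220:370,130:330],'ej.png',3)
E
```

```text
top near 55 [ 463.6805 -349.8528] 84.1995 minmax y -0.39821388907816974 -0.3007126002490799
top far 56 [ 588.483  -349.0617] 84.53909 minmax y -0.3986988745109907 -0.3010253840671747
top stop 88 [ 530.0635 -423.466 ] -5.0286646 minmax y -0.4323205055029207 -0.4128305622224156
side near 45 [ 466.3471 -348.236 ] 84.58473 minmax y -0.39729689477369184 -0.3016119409060229
side far 48 [ 589.8262 -348.6042] 83.61558 minmax y -0.39985121517048916 -0.30352901989312486
side stop 89 [ 529.3071 -417.9233] -5.1294184 minmax y -0.4328006544516027 -0.40281236402971404
6.1333 [ 0.4148  0.3862  1.0615 -0.0003  1.6937 -1.2662]
[[0.5669, 0.3219, 0.0812]]
False [0.5974 0.326  0.092 ] [-0.3643  0.4737 -0.113 ]
False [0.5057 0.3155 0.0909] [ 0.0988 -0.1886  0.4537] 8.8583
```

View pics/ej.png

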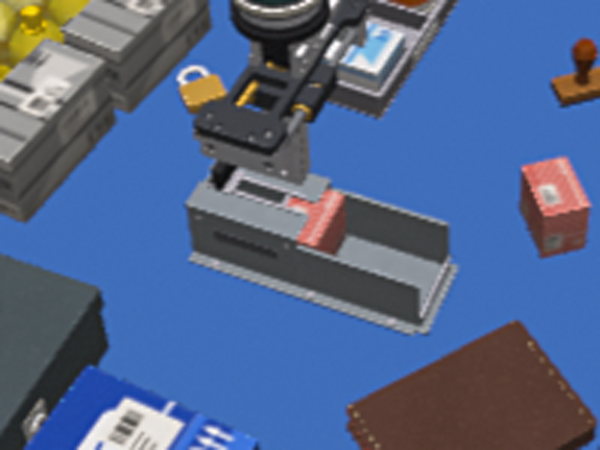

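The tab is still home at about crop (218,172), and no force was felt. I'll check the gripper width and where the TCP projects.

Run:
```python
from h import *
s=env.sense(); print(s['gripper_width'],s['grip_force'],s['tool_pos'],(px('side',s['tool_pos'])-[130,220])*3,(px('side',loc(D,DA,.085,0,.086))-[130,220])*3)
print(np.round(s['eef_rot'],3))
im,d=env.capture('side'); W=cloud('side',d)
for r in env.landmark_of('side','ejector_tab'): print(r['point'],r['p'])
k=(W[...,2]>.079)&(W[...,2]<.2)&(abs(W[...,0]-.54)<.1)&(abs(W[...,1]-.32)<.1)
v,u=np.where(k); print([(u[i],v[i],np.round(W[v[i],u[i]],3).tolist()) for i in range(0,len(u),max(1,len(u)//25))])
```

```text
0.0004371165017195524 0.0 [0.50565005 0.31547367 0.09088877] [294 186] [225 168]
[[-0.994 -0.111  0.   ]
 [-0.111  0.994 -0.   ]
 [ 0.    -0.    -1.   ]]
[0.5662, 0.3222, 0.0852] 0.64
[(np.int64(241), np.int64(233), [0.507, 0.244, 0.199]), (np.int64(217), np.int64(257), [0.515, 0.34, 0.197]), (np.int64(231), np.int64(261), [0.499, 0.307, 0.161]), (np.int64(228), np.int64(264), [0.497, 0.324, 0.168]), (np.int64(230), np.int64(265), [0.499, 0.313, 0.153]), (np.int64(232), np.int64(266), [0.498, 0.305, 0.143]), (np.int64(225), np.int64(268), [0.504, 0.326, 0.152]), (np.int64(225), np.int64(269), [0.503, 0.328, 0.151]), (np.int64(224), np.int64(270), [0.507, 0.328, 0.145]), (np.int64(232), np.int64(270), [0.498, 0.308, 0.131]), (np.int64(230), np.int64(271), [0.5, 0.313, 0.13]), (np.int64(226), np.int64(272), [0.503, 0.326, 0.138]), (np.int64(203), np.int64(273), [0.514, 0.398, 0.199]), (np.int64(231), np.int64(273), [0.499, 0.311, 0.122]), (np.int64(207), np.int64(274), [0.505, 0.396, 0.199]), (np.int64(231), np.int64(274), [0.498, 0.312, 0.12]), (np.int64(207), np.int64(275), [0.57, 0.317, 0.083]), (np.int64(230), np.int64(275), [0.499, 0.316, 0.12]), (np.int64(205), np.int64(276), [0.569, 0.326, 0.089]), (np.int64(228), np.int64(276), [0.498, 0.326, 0.127]), (np.int64(203), np.int64(277), [0.569, 0.335, 0.095]), (np.int64(226), np.int64(277), [0.504, 0.327, 0.121]), (np.int64(201), np.int64(278), [0.572, 0.34, 0.093]), (np.int64(225), np.int64(278), [0.507, 0.326, 0.115]), (np.int64(201), np.int64(279), [0.573, 0.339, 0.089]), (np.int64(226), np.int64(279), [0.503, 0.328, 0.114]), (np.int64(203), np.int64(280), [0.57, 0.336, 0.083]), (np.int64(230), np.int64(280), [0.497, 0.32, 0.107])]
```

Run:
```python
from h import *
for c in ['side','top']:
    im,d=env.capture(c); W=cloud(c,d)
    for n,lo,hi,b in [('finger',.075,.13,(.47,.54,.29,.34)),('tab',.075,.13,(.54,.6,.29,.36)),('carton',.055,.066,(.35,.5,.285,.325))]:
        k=(W[...,2]>lo)&(W[...,2]<hi)&(W[...,0]>b[0])&(W[...,0]<b[1])&(W[...,1]>b[2])&(W[...,1]<b[3])
        if n=='carton': k&=(im[...,0].astype(int)-im[...,2]>50)
        P=W[k]; 
        if len(P): print(c,n,len(P),np.round(P.min(0),4),np.round(P.max(0),4))
    save(im[235:325,180:280] if c=='side' else im[170:270,150:250],'z_%s.png'%c,5)
```

```text
side finger 60 [0.4954 0.304  0.0754] [0.5337 0.3315 0.1299]
side tab 60 [0.5657 0.3141 0.0754] [0.58   0.3429 0.1014]
side carton 94 [0.4734 0.2851 0.0557] [0.5    0.325  0.0649]
top tab 35 [0.5607 0.2973 0.0754] [0.5793 0.3333 0.1051]
top carton 1 [0.4781 0.2981 0.0595] [0.4781 0.2981 0.0595]
```

View pics/z_side.png

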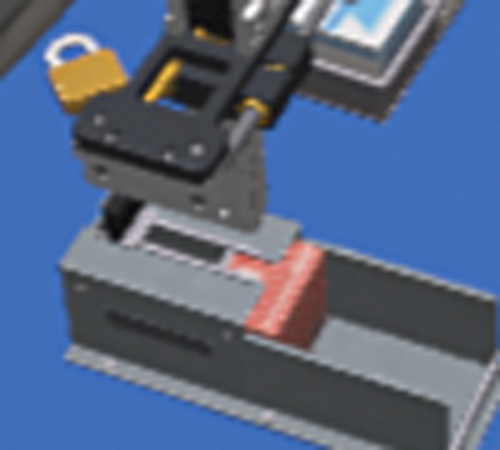

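The fingertips sit around crop (240,225), and the tab is still at (120,215), home, behind them. I need to know where the tip really is.

Run:
```python
from h import *
im,d=env.capture('side'); W=cloud('side',d)
for u in (226,229,232):
    print(u,[(v,np.round(W[v,u],3).tolist()) for v in range(276,290,1)])
s=env.sense(); t=s['tool_pos']; print(t, px('side',t),px('side',t+[0,0,-.011]),s['joint_positions'],s['force'],s['torque'])
```

```text
226 [(276, [0.504, 0.327, 0.124]), (277, [0.502, 0.329, 0.124]), (278, [0.503, 0.328, 0.119]), (279, [0.504, 0.327, 0.114]), (280, [0.505, 0.327, 0.109]), (281, [0.523, 0.302, 0.07]), (282, [0.522, 0.304, 0.069]), (283, [0.519, 0.308, 0.071]), (284, [0.518, 0.31, 0.07]), (285, [0.525, 0.3, 0.052]), (286, [0.518, 0.31, 0.062]), (287, [0.519, 0.31, 0.057]), (288, [0.515, 0.316, 0.062]), (289, [0.51, 0.323, 0.068])]
229 [(276, [0.5, 0.32, 0.119]), (277, [0.498, 0.322, 0.119]), (278, [0.498, 0.322, 0.116]), (279, [0.496, 0.326, 0.117]), (280, [0.497, 0.325, 0.111]), (281, [0.498, 0.323, 0.105]), (282, [0.515, 0.301, 0.07]), (283, [0.513, 0.303, 0.068]), (284, [0.511, 0.307, 0.071]), (285, [0.51, 0.309, 0.069]), (286, [0.511, 0.307, 0.062]), (287, [0.513, 0.305, 0.056]), (288, [0.508, 0.312, 0.062]), (289, [0.508, 0.312, 0.058])]
232 [(276, [0.499, 0.308, 0.108]), (277, [0.499, 0.307, 0.104]), (278, [0.514, 0.286, 0.071]), (279, [0.516, 0.285, 0.065]), (280, [0.512, 0.291, 0.069]), (281, [0.51, 0.294, 0.069]), (282, [0.509, 0.295, 0.067]), (283, [0.506, 0.3, 0.07]), (284, [0.504, 0.303, 0.07]), (285, [0.503, 0.305, 0.069]), (286, [0.501, 0.308, 0.069]), (287, [0.504, 0.304, 0.06]), (288, [0.502, 0.307, 0.06]), (289, [0.501, 0.31, 0.059])]
[0.50549083 0.31549016 0.09092111] [228 282] [229 285] [ 4.62849893e-01  2.30667613e-01  1.41733961e+00 -1.72672223e-05
  1.49365774e+00 -1.21954620e+00] [-0.57561336  0.59167102  0.42095531] [ 0.10734756 -0.09743297 -0.03044165]
```

The depth shows the real fingertip at z≈0.104 while the TCP reads 0.091, so the closed fingers ended about 24 mm above where I assumed and passed over the tab. I'll raise up and measure tip height against opening.

Run:
```python
from h import *
R=env.sense()['eef_rot']
env.move_straight(loc(D,DA,.0,0,.16),.2)
env.movep(loc(D,DA,.115,0,.16),R)
for g in (0,.03,.06,.094):
    env.gripper_to(g); s=env.sense(); t=np.array(s['tool_pos']); im,d=env.capture('side'); W=cloud('side',d)
    L=(W-t)@R; k=(abs(L[...,0])<.03)&(abs(L[...,1])<.075)&(L[...,2]>-.08)&(L[...,2]<.04); P=L[k]
    k2=P[:,2]>-.06; Q=P[k2]
    print(g,s['gripper_width'],len(Q),'tip along tool z: max',np.sort(Q[:,2])[-5:].round(4),'y',Q[:,1].min().round(3),Q[:,1].max().round(3),'x',np.percentile(Q[:,0],[5,95]).round(3),s['time'])
save(im[200:330,150:280],'open.png',4.5)
```

```text
0 0.0006739098281796495 165 tip along tool z: max [-0.0143 -0.0121 -0.0121 -0.0075 -0.0067] y -0.013 0.016 x [-0.009  0.009] 10.4167
0.03 0.029758143273675645 234 tip along tool z: max [-0.011  -0.0088 -0.0086 -0.0081 -0.0078] y -0.028 0.03 x [-0.009  0.008] 11.1167
0.06 0.05994224182583811 257 tip along tool z: max [-0.0102 -0.0102 -0.0093 -0.0085 -0.0065] y -0.043 0.045 x [-0.01   0.008] 11.8167
0.094 0.09380614478153962 253 tip along tool z: max [-0.0104 -0.0098 -0.0097 -0.0087 -0.008 ] y -0.059 0.062 x [-0.01   0.008] 12.5667
```

View pics/open.png

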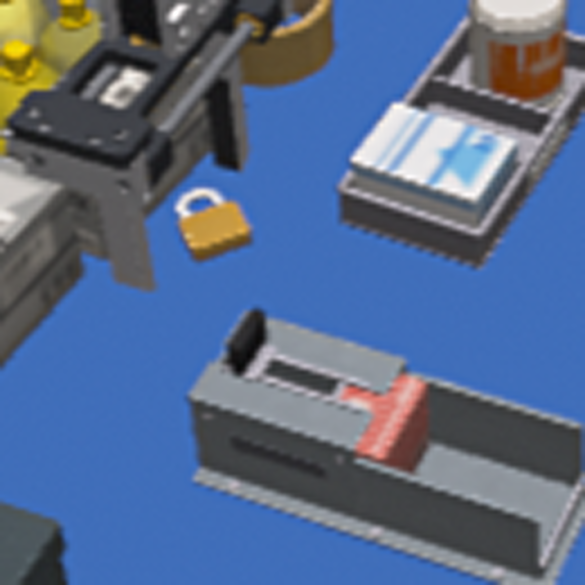

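The open fingers show at crop (130,280) and (235,165). Their tips measure about 10 mm behind the reported TCP at every opening, not 11 mm ahead. So I'll work about 20 mm lower, with guarded descents, and retry the push.

Run:
```python
from h import *
env.gripper_to(0)
env.move_straight(loc(D,DA,.115,0,.10),.15)
print(env.move_straight(loc(D,DA,.115,0,.066),.05,max_force=6),env.sense()['tool_pos'])
x=.115
for x in (.09,.06,.03,.018):
    h=env.move_straight(loc(D,DA,x,0,.066),.05,max_force=22); s=env.sense()
    print(x,h,np.round(s['tool_pos'],4),np.round(s['force'],2),s['time'])
    if h: break
im,d=env.capture('side'); save(im[235:325,180:280],'ej2.png',5)
env.move_straight(loc(D,DA,.10,0,.066),.12); print(np.round(env.sense()['force'],2))
env.move_straight(loc(D,DA,.115,0,.16),.2)
for c in ['side','top']:
    env.capture(c); print([(np.round(r['point'],4),round(r['p'],2)) for n in ('small_carton','ejector_tab') for r in env.landmark_of(c,n)])
```

```text
False [0.60193764 0.32636695 0.06617559]
0.09 False [0.5771 0.3235 0.0663] [2.78 0.15 0.23] 16.0667
0.06 False [0.548  0.3201 0.0663] [ 4.64 -0.09 -1.31] 16.8167
0.03 False [0.5189 0.3168 0.0664] [ 6.74  0.09 -1.96] 17.5667
0.018 True [0.5184 0.3168 0.0669] [ 6.78  2.03 -2.04] 17.825
[ 3.05  0.15 -1.94]
[(array([0.433 , 0.308 , 0.0026]), 0.87), (array([ 0.3256,  0.1843, -0.0014]), 0.8), (array([ 0.585 , -0.0173,  0.0011]), 0.68), (array([0.5687, 0.3227, 0.0845]), 0.59)]
[(array([0.3226, 0.1814, 0.001 ]), 0.48), (array([ 0.3259, -0.4242,  0.0008]), 0.59)]
```

View pics/ej2.png

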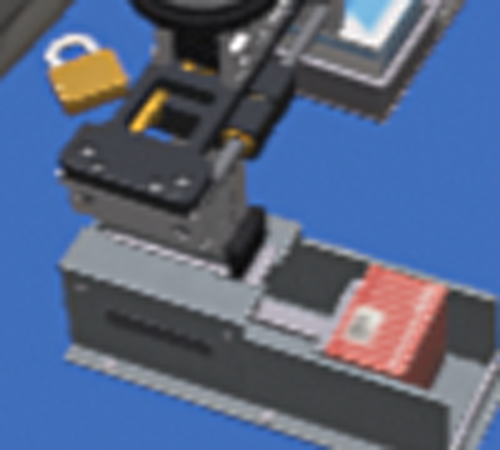

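The picture shows the tab pushed fully forward at crop (245,245), with the carton out in the trough at (385,325). Afterwards the tab sprang home (landmark x≈0.569). Next I'll grip the carton by its 42 mm faces. I'll set it on free counter and regrip it by its 60 mm ends, because fingers across the 42 mm faces would hit the filter and flat carton in the tray.

Run:
```python
from h import *
TA=np.radians(3.5)
p=loc(D,DA,-.058,0,.13); R=best(p,DA)
env.gripper_to(.057)
env.movep(p,R)
im,d=env.capture('side'); W=cloud('side',d)
print(env.move_straight(loc(D,DA,-.058,0,.07),.15),)
print(env.move_straight(loc(D,DA,-.058,0,.010),.07,max_force=6),env.sense()['tool_pos'])
env.gripper_to(.0); s=env.sense(); print('grip',s['gripper_width'],s['grip_force'],s['force'])
z0=s['tool_pos'][2]
if s['gripper_width']>.035:
    env.move_straight(loc(D,DA,-.058,0,.13),.15); s=env.sense(); print('lift',s['gripper_width'],s['grip_force'],s['force'])
    q=np.array([.43,.12,.13]); R=best(q,TA+np.pi/2); env.movep(q,R)
    env.move_straight([.43,.12,z0+.008],.15)
    print(env.move_straight([.43,.12,z0-.008],.03,max_force=4),env.sense()['tool_pos'],z0,env.sense()['time'])
    for c in ['side','top']:
        im,d=env.capture(c); save(im,'sd_%s.png'%c,1.4)
```

```text
False
False [0.43029007 0.3072955  0.01050462]
grip 0.04187362355263826 30.000538229942322 [-0.80875819  0.0444486   2.79111354]
lift 0.041656924875105514 29.99975949525833 [ 0.31181296  0.2105697  -1.26270254]
True [0.43066633 0.1200992  0.00724892] 0.010532344520071932 27.9083
```

The carton was set down on contact. I'll release it, back away, and use the carton at a known robot position to calibrate the cameras' y bias (top and side disagree by about 5 mm) against the tray.

Run:
```python
from h import *
TA=np.radians(3.5)
s=env.sense(); t=np.array(s['tool_pos'])
env.gripper_to(.06)
env.move_straight([t[0],t[1],.11],.2)
p=np.array([t[0],t[1]+.0,.11]); R=best(p,TA)
env.movep([.36,.22,.22],R); print(env.sense()['time'])
for c in ['top','side']:
    im,d=env.capture(c); W0=cloud(c,d); save(im[130:330,150:350],'t_%s.png'%c,3)
    def rect(zlo,zhi,xr,yr,name):
        W=W0.reshape(-1,3); k=(W[:,2]>zlo)&(W[:,2]<zhi)&(W[:,0]>xr[0])&(W[:,0]<xr[1])&(W[:,1]>yr[0])&(W[:,1]<yr[1])
        p=W[k]; r=cv2.minAreaRect((p[:,:2]*1000).astype(np.float32)); print(c,name,k.sum(),np.round(r[0],1),np.round(r[1],1),round(r[2],2))
        return p
    rect(.051,.067,(.38,.49),(.06,.18),'carton top')
    rect(.024,.045,(.50,.66),(-.09,.18),'tray')
    P=rect(.015,.12,(.50,.66),(-.09,.18),'tray+')
    rect(.045,.065,(.50,.66),(.06,.18),'flat'); rect(.085,.12,(.50,.66),(-.09,.05),'filter')
    print([(n,np.round(r['point'],4)) for n in ('small_carton','order_tray') for r in env.landmark_of(c,n)])
```

```text
30.8
top carton top 176 [429.7 116.5] [58.4 40. ] 2.31
top tray 310 [581.2  39.5] [106.  207.4] 3.37
top tray+ 1010 [581.1  39.5] [106.1 207.4] 3.37
top flat 397 [577.3 102.6] [90.5 62.1] 3.85
top filter 249 [584.2 -24.4] [61.9 61.5] 1.2
[('small_carton', array([0.4298, 0.1225, 0.0016])), ('small_carton', array([0.3271, 0.1838, 0.0026])), ('order_tray', array([0.5819, 0.0444, 0.0039]))]
side carton top 267 [432.8 121.8] [60.8 46.5] 5.0
side tray 575 [583.4  46.1] [107.2 209.8] 4.19
side tray+ 1633 [583.2  45.3] [107.7 211.2] 4.19
side flat 507 [579.3 107.1] [92.1 67.6] 3.34
side filter 97 [585.4 -12.5] [59.6 51.1] 18.33
[('small_carton', array([ 0.4313,  0.1227, -0.0007])), ('order_tray', array([ 0.5833,  0.0432, -0.0013]))]
```

View pics/t_top.png

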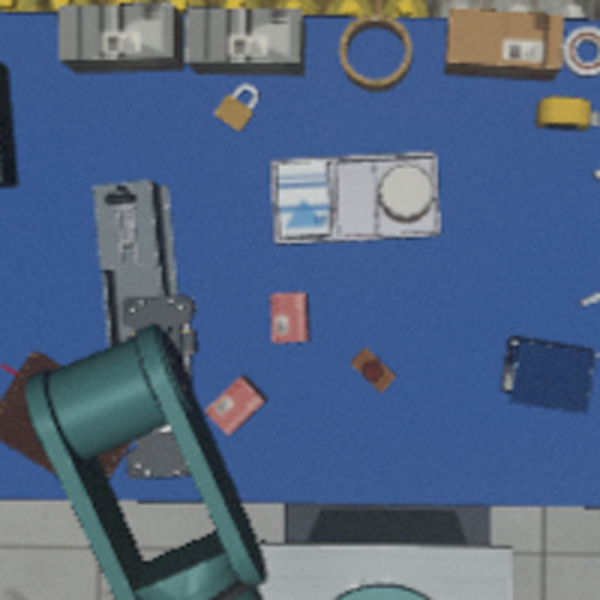

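The top view shows the ejected carton standing at crop (290,317), the tray's empty middle compartment at (355,198) and the look-alike untouched at (236,405). The corrected tray centre is y≈0.0432, x≈0.582, yaw about 3.6°. Next I'll regrip and place.

Run:
```python
from h import *
TA=np.radians(3.6); T=np.array([.582,.0432])
c=np.array([.431,.1201]); p=np.array([*c,.12]); R=best(p,np.radians(3.5))
env.gripper_to(.078); env.movep(p,R)
print(env.move_straight([*c,.025],.12,max_force=6)); env.gripper_to(0); s=env.sense(); print('grip',s['gripper_width'],s['grip_force'])
if .055<s['gripper_width']<.064:
    zg=s['tool_pos'][2]
    env.move_straight([*c,.15],.2)
    q=np.array([*T,.15]); R=best(q,TA); env.movep(q,R); print(env.sense()['gripper_width'],env.sense()['time'])
    env.move_straight([*T,zg+.036],.12)
    h=env.move_straight([*T,zg+.012],.03,max_force=5); s=env.sense(); print(h,s['tool_pos'][2]-zg,s['force'],s['time'])
    if not h:
        h=env.move_straight([*T,zg-.002],.03,max_force=5); s=env.sense(); print(h,s['tool_pos'][2]-zg,s['force'],s['time'])
```

```text
False
grip 0.05977834320993412 30.000702738761902
0.05959448643429961 35.1333
False 0.012190128712369405 [-0.33579055 -0.45582245 -0.84570051] 36.9667
True 0.0027778447683558805 [-0.3211215  -0.01005069  4.30442491] 37.35
```

It bottomed out 2.8 mm up, which matches the 3 mm tray floor, so the carton is seated. I'll release it, check the tray from above, and push the tray to the dock mouth with two spread fingers low on its end wall.

```bash
cat >> h.py <<'E'
K=np.array([.530,-.313]); KA=np.radians(-5.4); OFF=.111
def tool(c,a,dy=0,z=.001): return loc(c,a,0,OFF+dy,z)
E
python3 - <<'E'
from h import *
TA=np.radians(3.6); T=np.array([.582,.0432])
env.gripper_to(.07); t=env.sense()['tool_pos']
env.move_straight([t[0],t[1],.16],.2)
R=best(tool(T,TA,.03,.12),TA); k=np.sign(R[:,1]@[np.cos(TA),np.sin(TA),0])
env.movep(tool(T,TA,.03,.12),R)
im,d=env.capture('side'); save(im[180:300,200:360],'placed.png',4)
env.gripper_to(.06)
print(env.move_straight(tool(T,TA,.03),.15,max_force=6),env.sense()['tool_pos'])
print(env.move_straight(tool(T,TA,-.004),.05,max_force=3),env.sense()['tool_pos'],env.sense()['time'])
M=loc(K,KA,0,.18,0)[:2]
for f in (.25,.5,.75,1):
    c=T+f*(M-T); a=TA+f*(KA-TA); Rf=down(a if k>0 else a+np.pi)
    h=env.move_straight(tool(c,a),.07,ori=Rf,max_force=25); s=env.sense(); print(f,h,np.round(s['force'],1),s['time'])
    if h: break
for c in ['top','side']:
    im,d=env.capture(c); W=cloud(c,d).reshape(-1,3); save(im[140:300,220:400],'m_%s.png'%c,4)
    q=W[(W[:,2]>.02)&(W[:,2]<.06)&(abs(W[:,0]-M[0])<.085)&(W[:,1]>-.26)&(W[:,1]<-.035)]
    r=cv2.minAreaRect((q[:,:2]*1000).astype(np.float32)); print(c,'tray',np.round(r[0],1),np.round(r[1],1),round(r[2],2),'want',M)
    print([(n,np.round(r['point'],4)) for n in ('order_tray','collection_dock') for r in env.landmark_of(c,n)])
E
```

```text
False [0.57407268 0.18416273 0.00217149]
True [0.57488595 0.15281953 0.00064254] 41.2083
0.25 False [-0.7 -0.5 -0.1] 41.9833
0.5 False [0.6 1.6 0.3] 42.7667
0.75 False [1.5 3.3 2.3] 43.55
1 False [1.3 4.7 3. ] 44.3417
top tray [ 545.3 -148.2] [186.6 106.4] 84.24 want [ 0.5469395  -0.13379885]
[('order_tray', array([ 0.5451, -0.1343,  0.0024])), ('order_tray', array([7.013e-01, 1.942e-01, 6.000e-04])), ('order_tray', array([ 0.5466, -0.1321,  0.0047]))]
side tray [ 533.8 -146.6] [146.2 223.7] 0.71 want [ 0.5469395  -0.13379885]
[('order_tray', array([ 0.5488, -0.1305,  0.0019])), ('collection_dock', array([ 0.5283, -0.3117, -0.0013]))]
```

View pics/m_side.png

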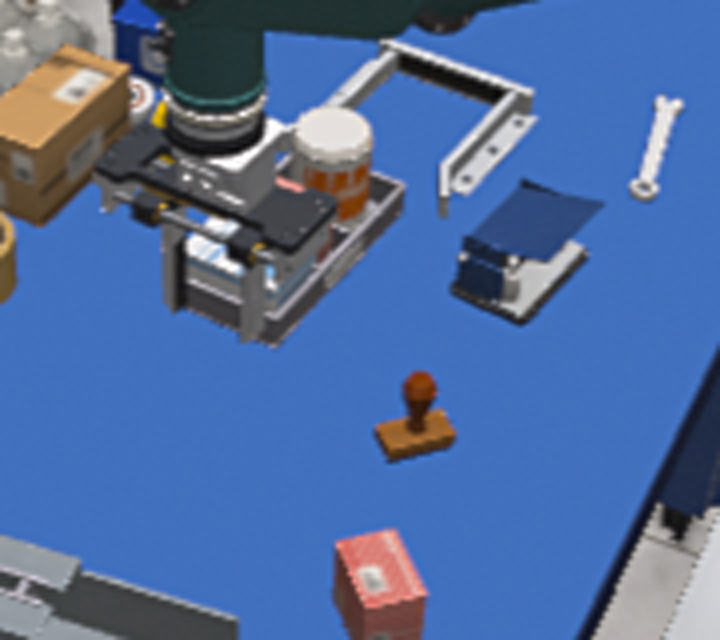

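The tray sits squarely at the dock mouth with its contents standing: filter at crop (335,165), small carton behind the gripper at (290,185), and both fingers on the end wall at (175,265) and (252,300). The position is on the dock axis and the yaw matches, so I'll push it home.

Run:
```python
from h import *
R=env.sense()['eef_rot']
h=False
for y,f in ((.06,25),(.012,25),(-.012,14)):
    h=env.move_straight(tool(loc(K,KA,0,y,0)[:2],KA),.07 if y>0 else .03,max_force=f); s=env.sense(); print(y,h,np.round(s['force'],1),np.round(s['tool_pos'],4),s['time'])
    if h: break
dy=(np.array(s['tool_pos'])[:2]-tool(K,KA)[:2])@[-np.sin(KA),np.cos(KA)]; print('residual dock y',dy)
for c in ['top','side']:
    im,d=env.capture(c); save(im[140:300,220:400],'e_%s.png'%c,4)
    print(c,[(n,np.round(r['point'],4)) for n in ('order_tray','small_carton','oil_filter','flat_carton','hole_punch','tape_measure') for r in env.landmark_of(c,n)[:2]])
```

```text
0.06 False [1.8 8.5 6. ] [ 0.5458 -0.141   0.0012] 46.5083
0.012 False [1.6 5.6 4.1] [ 0.5411 -0.1895  0.001 ] 47.3417
-0.012 True [1.5 0.8 0.4] [ 0.5398 -0.1987  0.0006] 47.875
residual dock y 0.003712745145723955
top [('order_tray', array([ 0.5284, -0.31  ,  0.0026])), ('small_carton', array([3.242e-01, 1.830e-01, 2.000e-04])), ('small_carton', array([0.7045, 0.1938, 0.0016])), ('oil_filter', array([ 0.5228, -0.3699,  0.0009])), ('flat_carton', array([ 0.536 , -0.247 ,  0.0014])), ('hole_punch', array([ 0.3663, -0.2   , -0.0009])), ('tape_measure', array([ 0.6923, -0.2255, -0.0009]))]
side [('order_tray', array([ 0.5327, -0.3078,  0.001 ])), ('small_carton', array([ 0.3249,  0.184 , -0.0037])), ('oil_filter', array([ 0.5239, -0.3735,  0.0023])), ('flat_carton', array([ 0.5392, -0.2471,  0.0038])), ('hole_punch', array([ 0.3685, -0.2011, -0.0046])), ('tape_measure', array([ 0.6937, -0.2273, -0.0013]))]
```

View pics/e_side.png

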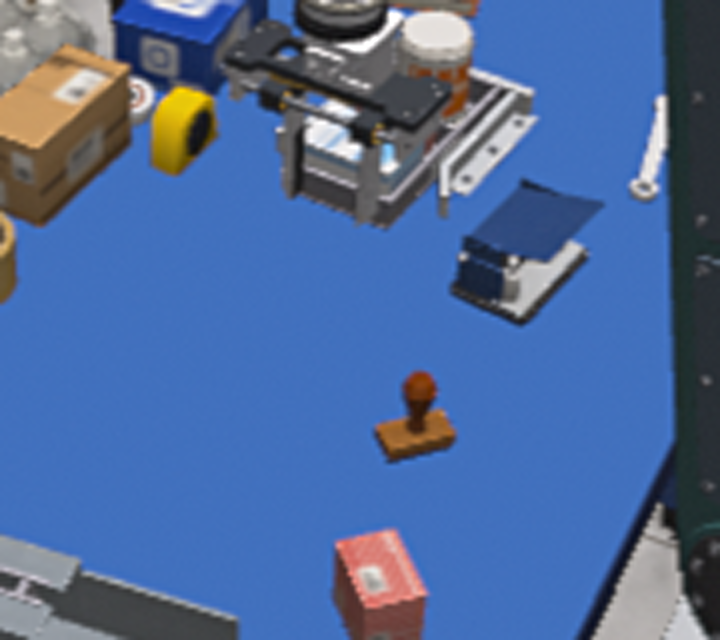

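The tray is in the dock, with filter and cartons standing at crop (435,65) and (345,140). It stopped within 4 mm of the estimated home. I'll push once more, harder, to confirm that's the end stop, then withdraw and look.

Run:
```python
from h import *
h=env.move_straight(tool(loc(K,KA,0,-.015,0)[:2],KA),.03,max_force=28); s=env.sense(); print(h,np.round(s['tool_pos'],4),(np.array(s['tool_pos'])[:2]-tool(K,KA)[:2])@[-np.sin(KA),np.cos(KA)],s['time'])
t=tool(K,KA,.03); env.move_straight(t,.08); env.move_straight([*t[:2],.2],.2)
env.movep([.40,.05,.25],best([.40,.05,.25],0)); env.wait(.3); print(env.sense()['time'])
for c in ['top','side']:
    im,d=env.capture(c); W=cloud(c,d).reshape(-1,3); save(im[150:250,290:410] if c=='top' else im[130:230,250:370],'f_%s.png'%c,5)
    def rect(n,lo,hi,xr,yr):
        q=W[(W[:,2]>lo)&(W[:,2]<hi)&(W[:,0]>xr[0])&(W[:,0]<xr[1])&(W[:,1]>yr[0])&(W[:,1]<yr[1])]
        r=cv2.minAreaRect((q[:,:2]*1000).astype(np.float32)); print(c,n,len(q),np.round(r[0],1),np.round(r[1],1),round(r[2],2))
    rect('tray',.0275,.12,(.47,.6),(-.425,-.19)); rect('smallc',.0545,.069,(.47,.6),(-.334,-.285)); rect('stop',.018,.04,(.49,.57),(-.47,-.41))
    print(c,[(n,np.round(r['point'],4)) for n in ('order_tray','small_carton') for r in env.landmark_of(c,n)[:3]])
a=cv2.imread('pics/f_top.png');b=cv2.imread('pics/f_side.png'); cv2.imwrite('pics/final.png',cv2.resize(np.vstack([a,b]),(480,800)) if 0 else cv2.resize(np.hstack([a,b]),(800,333)))
```

```text
True [ 0.5411 -0.1982  0.0012] 0.0043567108809622794 49.025
51.9833
top tray 1219 [ 532.2 -318.4] [217.2 126.6] 84.56
top smallc 182 [ 529.  -311.6] [43.4 59.7] 84.09
top stop 81 [ 529.6 -422.3] [19.5 76.8] 86.44
top [('order_tray', array([0.7633, 0.0147, 0.0034])), ('order_tray', array([ 0.5264, -0.3099,  0.0044])), ('small_carton', array([ 0.5276, -0.3085,  0.002 ])), ('small_carton', array([0.3264, 0.1825, 0.001 ])), ('small_carton', array([ 0.5353, -0.2449,  0.0031]))]
side tray 686 [ 531.8 -310. ] [222.5 111.5] 87.71
side smallc 124 [ 533.5 -308.1] [44.9 59. ] 88.11
side stop 4 [ 501.  -418.7] [ 5.  14.5] 5.95
side [('order_tray', array([ 0.5312, -0.31  ,  0.001 ])), ('small_carton', array([ 0.532 , -0.3072,  0.0009])), ('small_carton', array([3.253e-01, 1.847e-01, 1.000e-04]))]
```

View pics/final.png

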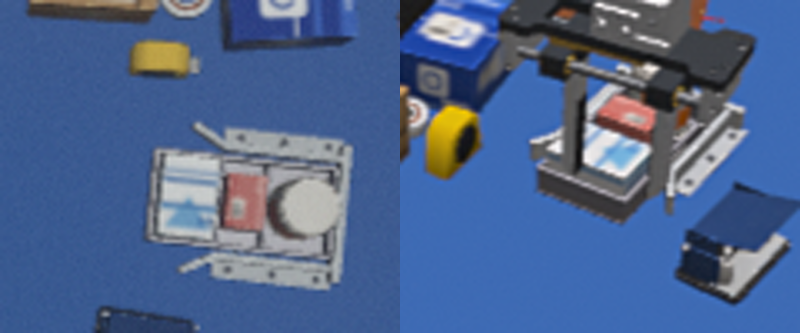

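The left half (top view) shows the tray between the rails. Its end is against the stop at about crop (335,215), with the flat carton, red carton and filter all upright and the tape measure and punch unmoved. A 28 N push stopped at the same spot as the 14 N one, so the tray is firmly seated.

```bash
python3 -c "
from h import *
print(env.sign_off(), env.sense()['time'])"
```

```text
the job is handed in; nothing more can be done
the job is handed in; nothing more can be done
```

I've handed the job in at about 52 s: the carton was ejected and stands in the middle compartment. The tray was pushed into the dock against the end stop with everything in it upright, and I saw nothing else shifted.

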